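# Screw the cap onto the glaze jar

## Task

Pick up the loose cap, set it level on the neck of the glaze jar, and find the thread by turning it gently backward (anticlockwise seen from above) until you feel it drop into the thread, then screw it clockwise fully home. Do not force it: never press or twist it hard against the jar, do not tip it over, and leave the other things on the table where they are. Let go of it at the end.

Things in the scene. Friction and masses are not known exactly. Their poses are not given: they have to be found in the camera images.
- cap_grip (a point): Centre of the grip bar on the loose grey plastic screw cap (0.08 to 0.17 kg). The bar is 52 mm long, 16 mm wide and 26 mm tall and stands across the cap's flat top (60 mm tall in all). This point is on the cap's axis, half-way up the bar, 47 mm above the cap's rim. z points up out of the top, x along the bar.
- cap: The same cap, 69 mm across and 34 mm tall without the bar: an upside-down cup standing on its open rim; origin at the centre of the rim, axes as above. Inside, 1 to 5 mm above the rim, are four inward lugs 7 mm wide, 90 deg apart, the first along x. Bore 52 mm over the lugs, 62 mm elsewhere, 30 mm deep.
- mouth (a point): Centre of the white jar's mouth, at the top of its neck, 142 mm above the table; z up. The jar (84 mm across) stands fixed in a square wooden holder (120 mm square, 45 mm tall) fixed to the table. The neck is 49 mm across, bevelled over its top 6 mm to 41 mm; the thread is 58 mm across. The axes are the holder's: the jar is turned any way in it, which is not told.
- thread_top (a point): On the jar's axis, level with the flat tops of the four threads (starts 90 deg apart), 13 mm below the mouth. A cap set on at random mostly rests here: rim 1 mm below this point, or 3 mm higher on the four narrow end stops, which block forward (clockwise) turning. The parts do not take more than about 60 N (all contacts added up) between cap and jar.
- entry (a point): On the jar's axis, 10 mm below the thread tops: level of the thread entry. Turned backward (anticlockwise from above) by at most 80 deg the cap slides off a stop if it lay on one (3 mm step), then drops 10 mm, rim 1 mm below this point; some 14 deg further back it meets a stop. Now and then it falls straight in when set on.
- home (a point): On the jar's axis, 14 mm below the thread tops. From the entry, 54 to 68 deg clockwise winds the cap 4 mm down (about 2 mm of up-and-down play) to the end stop: fully home, its rim is 1 mm below this point (bar centre 46 mm above it).
- bowl: Fired clay bowl, 170 mm across and 60 mm tall, open side up; origin at the centre of its underside. To be left alone.
- cup: Clear plastic cup, 72 mm across and 70 mm tall; origin at the centre of its underside. To be left alone.
- brush_grip (a point): Middle of the handle of a glaze brush lying flat on the table; x along the handle. To be left alone.
There are look-alikes about, which are no part of the job. Leave any pink or red look-alike of the cap alone.

How it is judged (in metres and radians):
On the way:
1. the cap has dropped into the thread entry: level, centred on the jar's axis and 10 mm below the thread tops, not yet screwed down (horizontal distance between cap_grip and mouth below 0.006 m and z of cap_grip in the frame of mouth between 0.0205 and 0.0275 m and angle between cap_grip's own z axis and vertical below 0.12 rad), for 0.1 s.
At the end, for the whole second after the job is handed in: The cap sits on the jar screwed fully home (bar centre less than 20.1 mm above the mouth point, so within about 1 mm of its lowest position), centred within 4 mm, level within 0.06 rad, at rest and let go (horizontal distance between cap_grip and mouth below 0.004 m and z of cap_grip in the frame of mouth below 0.0201 m and angle between cap_grip's own z axis and vertical below 0.06 rad and linear speed of cap below 0.01 m/s and contact force between the fingers and cap below 0.1 N); the robot touches nothing.
It fails at once if the cap is forced against the jar (over 60 N) (contact force between cap and jar above 60 N).
It fails at once if the cap is tipped over (more than 0.6 rad) (angle between cap_grip's own z axis and vertical above 0.6 rad).
It fails at once if the bowl, the cup or the brush is moved more than 30 mm (distance of any of bowl, cup, brush_grip from where it was at the start of the episode above 0.03 m).
It also fails if it takes over 72 s, if anything falls off the work surface, if the arm or the gripper's body presses on something with over 40 N, if the wrist force passes 120 N, or if a joint passes its speed limit or range.

## Robot

A 7-joint arm with a two-finger parallel gripper is mounted at the origin on the work surface. World frame = base frame: x ahead of the robot, y to its left, z up, the work surface at z = 0. Lengths are in m, angles in degrees, forces in N, time in s.
With the tool pointing down it reaches from about 0.425 to 0.8 m from the base axis. Payload 8.3 kg.
Tool frame: the origin (TCP) lies on the centre line of the jaws, within the pads' length; the fingertips stand 19 mm ahead of it and the grasp point (between the pads) is the TCP; z points along the fingers, y is the line along which they close (so a half turn about z gives the same grasp; the last joint's range is limited). The gripper opens to 85 mm and grips with 20 to 120 N. Pads are 22 mm wide; open, the fingers measure 114 mm over their backs; the gripper's body (76 mm by 85 mm) begins 54 mm behind the grasp point. The pads swing forward as they close: fully open they stand 13 mm farther back than shut.
Start: joints at [70.651, 21.967, 0.94, 78.501, -0.361, 79.538, -2.664], TCP at [0.17, -0.602, 0.221] pointing down, gripper open.
Joint ranges: [-169.22, 169.22], [-14.56, 117.87], [-87.37, 89.26], [10.42, 133.3], [-82.24, 262.24], [0.94, 117.77], [-172.7, 172.7]. Speed limits (degrees/s): [136.94, 136.94, 172.46, 172.46, 180, 180, 180].

## Interface

Orientations are given as a 3x3 rotation matrix whose columns are the frame's x, y, z axes.
In Python, from bench import sensors, imaging, env gives the robot as it stands.
- The arm moves only by the tool servo_tool, never from a script. Its arguments are lists of equal length, an entry for each row: "linear": the shift along the tool's x, y, z in cm, a list of three; "dr": the turn, a rotation vector about the tool's x, y, z in degrees, a list of three; "hand": the finger opening in cm, from 0 to 8.54. A call has 1 to 20 rows; each row is the pose to reach, as a shift and turn from the pose commanded when the call began, along the tool's axes at that moment; what a row does not reach only later rows make up. A row lasts 1/8 s, in which the tool goes at most 62.5 mm and 10.7 degrees, less where a joint would pass 70% of its speed; a pose out of reach is approached as far as the arm can. A call with a gripper value outside its range is refused whole. The fingers move at their own pace and stop on an object; the grip force is fixed at half the most. Time passes only in rows, so rows that repeat a pose let the fingers close. It gives the time, the measured TCP pose, the force, the opening and the grip force at its end, in the units of the state.
- sensors.read_state(): the state, without advancing time (a new reading comes with each control period).
- imaging.capture(name): name is "scene" or "top" or "wrist"; returns the picture (420x560x3 uint8, red, green, blue); there is no depth.
- imaging.camera_info(name): a dict with "vertical_fov" (degrees; the focal length in pixels is half the picture's height over the tangent of half this angle, whatever the lens; pixels are square), "cx", "cy" (the principal point, pixels), "k1" (the pictures are not rectified: a ray, as slopes to the right and down, at radius r is drawn at 1 + k1 r^2 times it, then the intrinsics apply), "origin" and "orientation" of the camera in the world. Camera axes: x right, y up, looking along -z (the intrinsics and any distortion apply to the point x, -y, -z); pixel columns grow to the right and rows downward; lengths in m; the calibration is good to about 2 mm. A picture is of the moment at which its call begins: read the wrist's pose just before it. camera_info takes no time and is no camera call; for the wrist camera it gives the pose at the moment of the call.
- env.close_job(): hands the job in; it is judged then, once.
The state is a dict: "time_s": time; "joint_pos": joint angles; "qvel": joint speeds; "effort": joint torques, N m; "position": TCP position; "tcp_rot": TCP orientation; "force": force on the tool from outside, world axes, zero at the start; "torque": the same for the moment, N m; "finger_gap": opening from 0.0 (shut) to 1.0 (fully open); "gripper_force": force on a finger pad.
Only numpy, scipy, OpenCV 4.12 (cv2) and the standard library are available. Lean on these libraries where they do the work, as an engineer would, in place of code of your own. Each camera call takes 0.05 s, during which the arm holds its last target. There are 200 camera calls.

## Working session

There is one attempt and no reset: what is moved stays moved. The work goes in short steps, Python scripts to look and compute and a tool call to move; the robot and the scene stay as the last step left them, time stands still between calls to the robot, and variables do not carry over. Pictures are saved under pics/ and viewed, at most 10 in all, crops included, and the job is handed in when it is done.

Besides the shell and the picture viewer there is one more tool, called as name(argument=value, ...) on one line, values as JSON. servo_tool: Moves the arm, as the interface text tells. Its arguments: {"type":"object","properties":{"linear":{"type":"array"},"dr":{"type":"array"},"hand":{"type":"array"}},"required":["linear","dr","hand"]}

```bash
mkdir -p pics; cat > h.py <<'E'
import numpy as np, cv2
from bench import sensors, imaging, env
def info(n):
    i=imaging.camera_info(n); f=210/np.tan(np.radians(i['vertical_fov'])/2); return i,f
def ray(i,f,u,v):
    K=np.array([[f,0,i['cx']],[0,f,i['cy']],[0,0,1]])
    p=cv2.undistortPoints(np.array([[[u,v]]],float),K,np.array([i['k1'],0,0,0,0.]))[0,0] if False else None
    d=np.array([(u-i['cx'])/f,(v-i['cy'])/f]); s=d.copy()
    for _ in range(30): s=d/(1+i['k1']*(s@s))
    return np.array(i['origin']),np.array(i['orientation'])@np.array([s[0],-s[1],-1])
def onz(n,u,v,z,c=None):
    i,f=c or info(n); o,d=ray(i,f,u,v); return o+d*(z-o[2])/d[2]
def cross(a,b):
    (o1,d1),(o2,d2)=a,b
    s=np.linalg.lstsq(np.c_[d1,-d2],o2-o1,rcond=None)[0]
    p,q=o1+d1*s[0],o2+d2*s[1]; return (p+q)/2,np.linalg.norm(p-q)
def snap(n,name):
    c=info(n); im=imaging.capture(n); cv2.imwrite('pics/'+name+'.png',im[:,:,::-1]); return im,c
E
python3 - <<'E'
from h import *
for n in ('scene','top'):
    im,c=snap(n,n+'0'); print(c[0],c[1])
a=cv2.imread('pics/scene0.png');b=cv2.imread('pics/top0.png')
E
```

```text
{'vertical_fov': 48.90227838184644, 'cx': 271.7950303582972, 'cy': 213.59465765550596, 'k1': -0.10906499061623579, 'origin': array([1.18146016, 0.47225424, 0.95219244]), 'orientation': array([[-0.67674316, -0.55808628,  0.48016498],
       [ 0.73617632, -0.52000961,  0.43316791],
       [ 0.00794533,  0.6466295 ,  0.76276284]])} 461.84626212905596
{'vertical_fov': 46.84853147500043, 'cx': 280.4396551324083, 'cy': 213.64816571220416, 'k1': -0.15535989722919902, 'origin': array([0.43129755, 0.00982539, 1.36309707]), 'orientation': array([[ 0.01717305,  0.98453455, -0.1743468 ],
       [-0.99979505,  0.01877881,  0.00756453],
       [ 0.01072157,  0.17418117,  0.98465525]])} 484.71803997298684
```

View pics/top0.png

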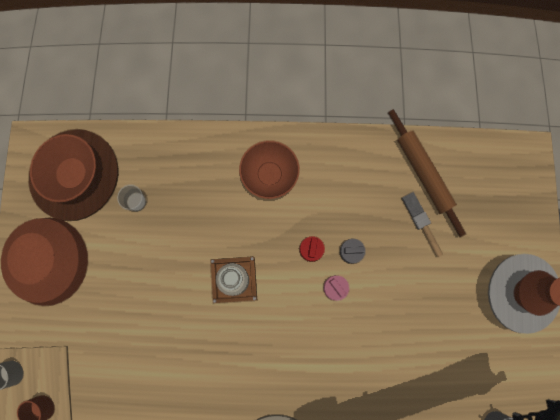

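View pics/scene0.png

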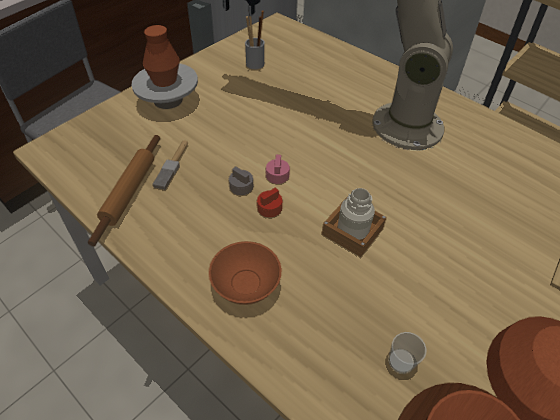

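The top view shows the grey cap at (352,251), the jar at (232,279), a red look-alike at (312,249) and a pink one at (337,288). In the scene view the grey cap is at (240,180) and the jar mouth at (361,196).

```bash
python3 - <<'E'
from h import *
print(onz('top',352,249,.06),onz('scene',240,172,.06), onz('top',352,251,.034))
print(cross(ray(*info('top'),352,250),ray(*info('scene'),240,177)))
print('jar',onz('top',231,278,.142),onz('scene',361,196,.142))
print('red',onz('top',312,249,.034),'pink',onz('top',337,288,.034))
a,b=onz('top',344,251,.06),onz('top',362,250.5,.06);print('bar',a,b)
s=sensors.read_state();print(s['tcp_rot'],s['finger_gap'])
i,f=info('wrist');print(i['origin'],i['orientation'],f)
a=cv2.imread('pics/top0.png')[225:300,205:375];b=cv2.imread('pics/scene0.png')[150:250,220:390]
cv2.imwrite('pics/z.png',np.vstack([cv2.resize(a,(680,300),interpolation=2),cv2.resize(b,(510,300),interpolation=2)[:, :510].copy() if 0 else cv2.resize(b,(680,300),interpolation=2)]))
E
```

```text
[ 0.56841097 -0.19584452  0.06      ] [ 0.56913959 -0.19951591  0.06      ] [ 0.56559461 -0.19991937  0.034     ]
(array([ 0.56846685, -0.19995751,  0.03945458]), np.float64(0.002168972425297129))
jar [0.48128312 0.1215987  0.142     ] [0.48533902 0.13093875 0.142     ]
red [ 0.56939042 -0.08902978  0.034     ] pink [ 0.46347125 -0.1583198   0.034     ]
bar [ 0.56264344 -0.17398706  0.06      ] [ 0.56472316 -0.22319696  0.06      ]
[[ 9.62451554e-01  2.71453008e-01 -5.19687798e-04]
 [ 2.71453503e-01 -9.62450041e-01  1.70698565e-03]
 [-3.68071539e-05 -1.78396206e-03 -9.99998408e-01]] 1.0008652941692675
[ 0.24006809 -0.58200336  0.37340321] [[ 0.27134211  0.92031293  0.28177576]
 [-0.96248227  0.25980489  0.07828979]
 [-0.00115561 -0.29244749  0.95628088]] 295.842025425424
```

View pics/z.png

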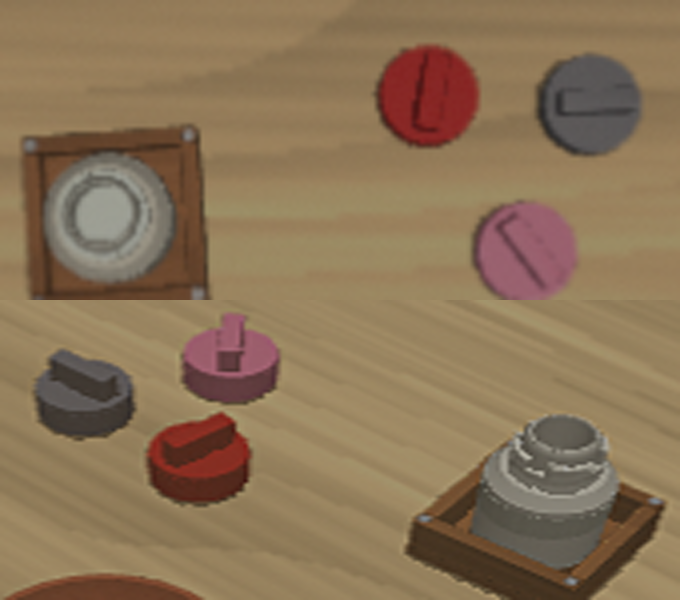

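The crop shows the grey bar lying almost along world y, and the jar neck clear of other things. Moving above the cap.

servo_tool(linear=[[49.2, -28.0, 2], [49.2, -28.0, 2], [49.2, -28.0, 2], [49.2, -28.0, 2], [49.2, -28.0, 2], [49.2, -28.0, 2], [49.2, -28.0, 2], [49.2, -28.0, 2], [49.2, -28.0, 2], [49.2, -28.0, 2], [49.2, -28.0, 2], [49.2, -28.0, 2], [49.2, -28.0, 2]], dr=[[0, 0, -76], [0, 0, -76], [0, 0, -76], [0, 0, -76], [0, 0, -76], [0, 0, -76], [0, 0, -76], [0, 0, -76], [0, 0, -76], [0, 0, -76], [0, 0, -76], [0, 0, -76], [0, 0, -76]], hand=[8.54, 8.54, 8.54, 8.54, 8.54, 8.54, 8.54, 8.54, 8.54, 8.54, 8.54, 8.54, 8.54])

```text
time_s: 1.72
position: [0.5664, -0.2002, 0.201]
tcp_rot: [[-0.028, 1.0, -0.0], [1.0, 0.028, -0.001], [-0.001, -0.0, -1.0]]
force: [0.2, -0.1, 0.7]
finger_gap: 0.997
gripper_force: 0.0
```

```bash
python3 - <<'E'
from h import *
im,c=snap('wrist','w1'); s=sensors.read_state();print(s['joint_pos'],s['position'],s['tcp_rot'],c)
E
```

```text
[ 35.89847399  21.62415038 -25.99935234  83.37935459   9.56558701
  77.17831727  10.98526741] [ 0.56651893 -0.19989246  0.20108925] [[-2.82139102e-02  9.99601908e-01  4.51207927e-06]
 [ 9.99601780e-01  2.82139089e-02 -5.07388519e-04]
 [-5.07313835e-04 -9.80513165e-06 -9.99999871e-01]] ({'vertical_fov': 70.73718334795296, 'cx': 281.8213848436037, 'cy': 209.97092412286526, 'k1': -0.014528701130565492, 'origin': array([ 0.56314772, -0.12649644,  0.35442418]), 'orientation': array([[ 9.99614467e-01, -2.66535025e-02, -7.77871372e-03],
       [ 2.77627874e-02,  9.55648121e-01,  2.93199415e-01],
       [-3.81078210e-04, -2.93302336e-01,  9.56019662e-01]])}, np.float64(295.842025425424))
```

View pics/w1.png

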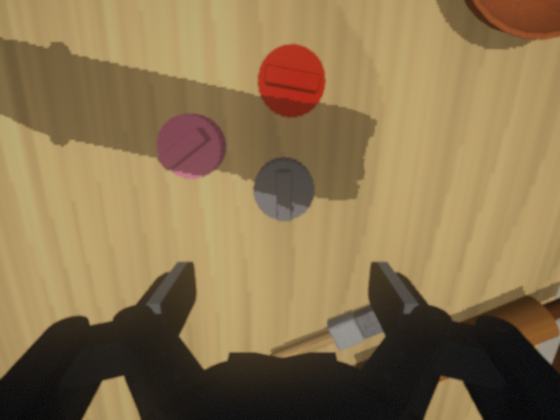

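The wrist view shows the grey cap at (284,189) with its bar upright in the picture and half in shadow. I'll fit the outline.

```bash
python3 - <<'E'
from h import *
a=cv2.imread('pics/w1.png').astype(int)
sat=a.max(2)-a.min(2)
m=((sat<28)&(a.max(2)<150)).astype(np.uint8); m[:140]=0;m[245:]=0;m[:,:230]=0;m[:,345:]=0
n,l,st,ce=cv2.connectedComponentsWithStats(m)
k=1+np.argmax(st[1:,4]);print(st[k],ce[k])
x,y,w,h=st[k][:4]
import json
c=info('wrist')
for v in (y,y+h): print(v,onz('wrist',x+w/2,v,.034,c),onz('wrist',x+w/2,v,.0,c))
for u in (x,x+w): print(u,onz('wrist',u,ce[k][1],.034,c))
z=cv2.resize(cv2.imread('pics/w1.png')[140:240,230:340],(660,600),interpolation=2);cv2.imwrite('pics/z2.png',cv2.convertScaleAbs(z,alpha=1.8))
E
```

```text
[ 254  158   60   62 2887] [283.62244545 188.49324558]
158 [ 0.56662867 -0.16596715  0.034     ] [ 0.56698866 -0.17018242  0.        ]
220 [ 0.56876527 -0.23641717  0.034     ] [ 0.56935193 -0.24810645  0.        ]
254 [ 0.53439958 -0.20045591  0.034     ]
314 [ 0.60089259 -0.19857763  0.034     ]
```

View pics/z2.png

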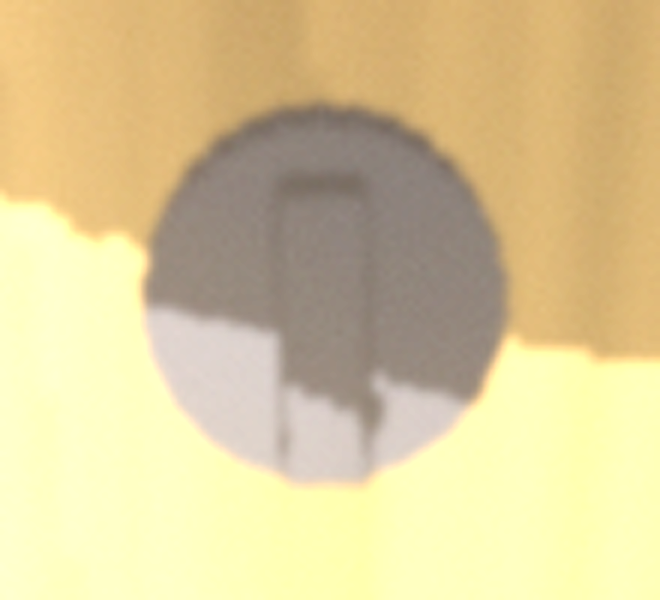

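servo_tool(linear=[[-0.2, 0.1, 5], [-0.2, 0.1, 10], [-0.2, 0.1, 13], [-0.2, 0.1, 14.5], [-0.2, 0.1, 14.5], [-0.2, 0.1, 14.5], [-0.2, 0.1, 14.5], [-0.2, 0.1, 14.5], [-0.2, 0.1, 14.5], [-0.2, 0.1, 14.5], [-0.2, 0.1, 14.5], [-0.2, 0.1, 14.5]], dr=[[0, 0, 0], [0, 0, 0], [0, 0, 0], [0, 0, 0], [0, 0, 0], [0, 0, 0], [0, 0, 0], [0, 0, 0], [0, 0, 0], [0, 0, 0], [0, 0, 0], [0, 0, 0]], hand=[6, 5, 4, 4, 4, 2, 1, 0.5, 0.5, 0.5, 0.5, 0.5])

```text
time_s: 3.28
position: [0.5682, -0.2004, 0.0559]
tcp_rot: [[-0.03, 1.0, -0.0], [1.0, 0.03, 0.0], [0.0, -0.0, -1.0]]
force: [0.7, 0.3, 0.1]
finger_gap: 0.061
gripper_force: 0.0
```

The fingers closed to 5 mm, past the bar's 16 mm, so I'll look.

```bash
python3 - <<'E'
from h import *
im,c=snap('wrist','w2'); im,c=snap('scene','s2')
z=cv2.resize(cv2.imread('pics/s2.png')[100:260,180:340],(560,420*560//560),interpolation=2)
cv2.imwrite('pics/z3.png',np.vstack([cv2.resize(cv2.imread('pics/w2.png'),(400,300)),cv2.resize(z,(400,300))]))
s=sensors.read_state();print(s['finger_gap'],s['gripper_force'],s['force'])
E
```

```text
0.058616545007544096 0.0 [ 0.36161364 -0.0362385  -0.45857554]
```

View pics/z3.png

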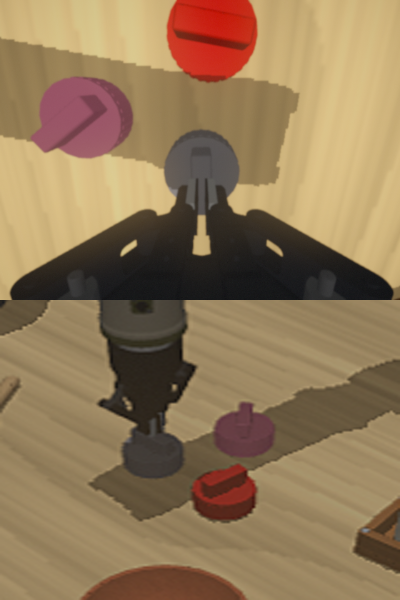

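```bash
python3 - <<'E'
from h import *
i,f=info('wrist')
R=np.array(i['orientation']);o=np.array(i['origin'])
def pr(p):
    q=R.T@(np.array(p)-o); s=np.array([q[0],-q[1]])/-q[2]; s=s*(1+i['k1']*(s@s)); return s*f+[i['cx'],i['cy']]
for p in [(.568,-.2004,.056),(.568,-.2004,.037),(.568,-.176,.06),(.568,-.228,.06),(.568,-.2015,.06),(.576,-.2,.06),(.560,-.2,.06)]: print(p,pr(p).round(1))
x0,y0=220,170
z=cv2.resize(cv2.imread('pics/w2.png')[y0:y0+150,x0:x0+130],(520,600),interpolation=2)
cv2.imwrite('pics/z4.png',cv2.convertScaleAbs(z,alpha=2.2,beta=20))
E
```

```text
(0.568, -0.2004, 0.056) [283.6 254.8]
(0.568, -0.2004, 0.037) [283.5 241.6]
(0.568, -0.176, 0.06) [285.2 216.3]
(0.568, -0.228, 0.06) [282.1 300.9]
(0.568, -0.2015, 0.06) [283.6 259.7]
(0.576, -0.2, 0.06) [298.1 257.7]
(0.56, -0.2, 0.06) [269.3 256.9]
```

View pics/z4.png

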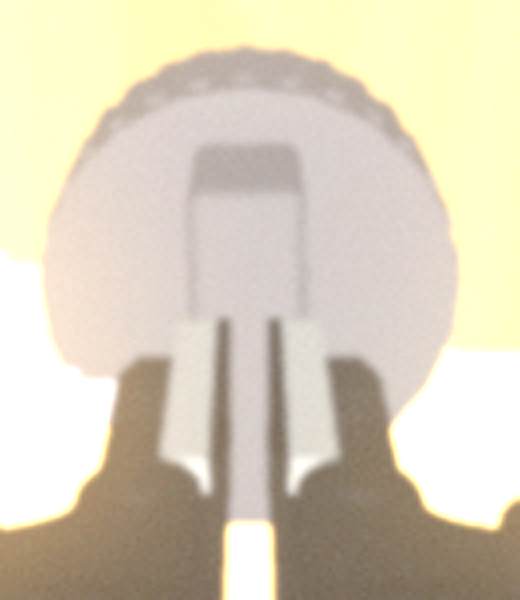

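The zoom shows the fingertips hanging above the bar: the bar runs on beneath them, and by perspective the tips are near z≈0.07. They sit higher than the nominal tool length says. Since they cleared the bar top at 0.060, going 24 mm deeper is safe.

servo_tool(linear=[[0, 0, 0], [0, 0, 0], [0, 0, 0], [0, 0, 1], [0, 0, 2], [0, 0, 2.4], [0, 0, 2.4], [0, 0, 2.4], [0, 0, 2.4], [0, 0, 2.4], [0, 0, 2.4], [0, 0, 2.4]], dr=[[0, 0, 0], [0, 0, 0], [0, 0, 0], [0, 0, 0], [0, 0, 0], [0, 0, 0], [0, 0, 0], [0, 0, 0], [0, 0, 0], [0, 0, 0], [0, 0, 0], [0, 0, 0]], hand=[3.5, 3.5, 3.5, 3.5, 3.5, 3.5, 3.5, 1, 0.5, 0.5, 0.5, 0.5])

```text
time_s: 4.88
position: [0.5686, -0.2005, 0.0324]
tcp_rot: [[-0.031, 1.0, 0.001], [1.0, 0.031, -0.0], [-0.0, 0.001, -1.0]]
force: [0.0, 0.5, 4.5]
finger_gap: 0.171
gripper_force: 59.8
```

Gripped: the opening holds at the bar's width with about 60 N on the pads. Now I'll lift and stop short of the jar for a look.

servo_tool(linear=[[0, 0, -2], [0, 0, -6], [0, 0, -12], [0, 0, -18], [5, -1.6, -20], [10, -3.2, -20], [15, -4.8, -20], [20, -6.4, -20], [24.3, -7.8, -20], [24.3, -7.8, -20], [24.3, -7.8, -20], [24.3, -7.8, -20]], dr=[[0, 0, 0], [0, 0, 0], [0, 0, 0], [0, 0, 0], [0, 0, 0], [0, 0, 0], [0, 0, 0], [0, 0, 0], [0, 0, 0], [0, 0, 0], [0, 0, 0], [0, 0, 0]], hand=[0.5, 0.5, 0.5, 0.5, 0.5, 0.5, 0.5, 0.5, 0.5, 0.5, 0.5, 0.5])

```text
time_s: 6.38
position: [0.4831, 0.0387, 0.2321]
tcp_rot: [[-0.028, 1.0, -0.0], [1.0, 0.028, -0.0], [-0.0, -0.0, -1.0]]
force: [-0.2, 0.1, -0.6]
finger_gap: 0.17
gripper_force: 59.3
```

```bash
python3 - <<'E'
from h import *
s=sensors.read_state();im,c=snap('wrist','w3'); print(s['position'],s['tcp_rot'][:,2],s['force'],s['joint_pos'][6],c)
E
```

```text
[0.48310285 0.03869859 0.23206869] [-7.85594478e-05 -1.36869709e-04 -9.99999988e-01] [-0.17069261  0.13331911 -0.64581434] -9.938727766999754 ({'vertical_fov': 70.73718334795296, 'cx': 281.8213848436037, 'cy': 209.97092412286526, 'k1': -0.014528701130565492, 'origin': array([0.47981434, 0.11230908, 0.38550724]), 'orientation': array([[ 9.99600216e-01, -2.71169995e-02, -8.00483986e-03],
       [ 2.82723667e-02,  9.55777561e-01,  2.92728418e-01],
       [-2.87070055e-04, -2.92837705e-01,  9.56162118e-01]])}, np.float64(295.842025425424))
```

View pics/w3.png

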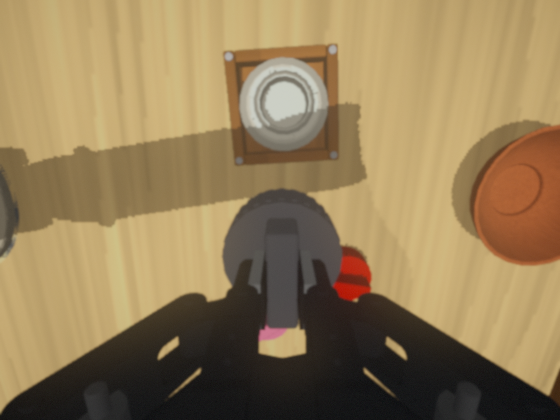

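The jar mouth is at about (284,103) between holder bolts at (228,56), (333,49), (334,155) and (239,160). The cap hangs level in the jaws at about (283,247).

```bash
python3 - <<'E'
from h import *
a=cv2.imread('pics/w3.png');c=info('wrist')
b=np.array([onz('wrist',u,v,.045,c) for u,v in[(228,56),(333,49),(334,155),(239,160)]])
print('bolts',b[:,:2].round(4),b.mean(0),'top cam mouth',onz('top',231,278,.142))
g=cv2.cvtColor(a,6)
# bright ring pixels of the mouth interior
z=4; cr=cv2.resize(g[55:155,235:335],None,fx=z,fy=z,interpolation=2)
for r in ((70,95),(95,125),(150,190)):
    h=cv2.HoughCircles(cr,cv2.HOUGH_GRADIENT,1,400,param1=80,param2=15,minRadius=r[0],maxRadius=r[1])
    if h is not None:
        u,v,R=h[0,0]; u=u/z+235-.4; v=v/z+55-.4; R/=z
        for zz in (.142,.129,.1): 
            p=onz('wrist',u,v,zz,c); q=onz('wrist',u+R,v,zz,c); print(r,u,v,R,zz,p.round(4),'r',round(q[0]-p[0],4))
# cap outline (dark) upper arc
m=(g<75).astype(np.uint8); pts=[]
for th in np.radians(np.arange(-155,-24,5)):
    for R in range(85,35,-1):
        u=283+R*np.cos(th);v=248+R*np.sin(th)
        sat=a[int(v),int(u)].astype(int); 
        if sat.max()-sat.min()<22: pts.append((u,v));break
pts=np.array(pts,np.float32); 
P=np.array([onz('wrist',u,v,.2337,c)[:2] for u,v in pts])
A=np.c_[2*P,np.ones(len(P))];s=np.linalg.lstsq(A,(P**2).sum(1),rcond=None)[0]
print('cap centre',s[:2],'r',np.sqrt(s[2]+s[:2]@s[:2]))
cv2.imwrite('pics/z5.png',cv2.resize(a[45:165,225:345],(600,600),interpolation=2))
E
```

```text
bolts [[0.4218 0.1743]
 [0.5307 0.184 ]
 [0.5402 0.0754]
 [0.4319 0.0666]] [0.48115194 0.12509099 0.045     ] top cam mouth [0.48128312 0.1215987  0.142     ]
(70, 95) 283.975 99.225 23.325 0.142 [0.481  0.1275 0.142 ] r 0.018
(70, 95) 283.975 99.225 23.325 0.129 [0.481  0.1283 0.129 ] r 0.019
(70, 95) 283.975 99.225 23.325 0.1 [0.4812 0.1301 0.1   ] r 0.0211
(95, 125) 283.725 100.475 23.9 0.142 [0.4808 0.1266 0.142 ] r 0.0185
(95, 125) 283.725 100.475 23.9 0.129 [0.4808 0.1273 0.129 ] r 0.0195
(95, 125) 283.725 100.475 23.9 0.1 [0.481 0.129 0.1  ] r 0.0217
(150, 190) 283.225 98.725 43.35 0.142 [0.4804 0.1278 0.142 ] r 0.0335
(150, 190) 283.225 98.725 43.35 0.129 [0.4804 0.1286 0.129 ] r 0.0353
(150, 190) 283.225 98.725 43.35 0.1 [0.4805 0.1305 0.1   ] r 0.0393
cap centre [0.48173672 0.04876411] r 0.027738207619328367
```

View pics/z5.png

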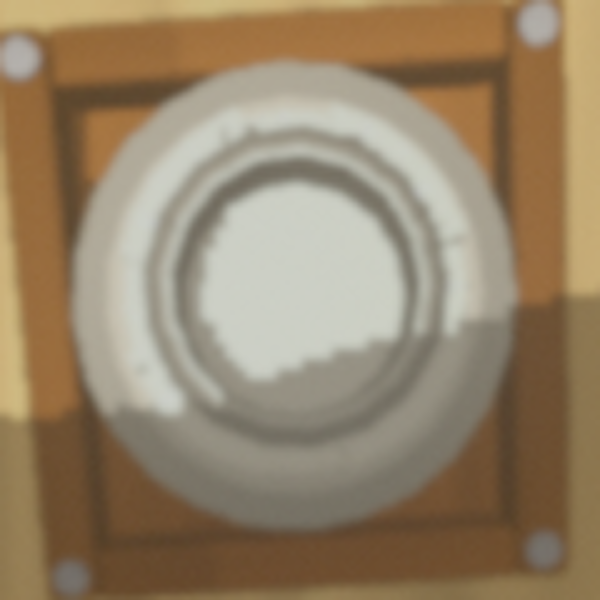

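The jar's circles and the bolts agree on a mouth centre of about (0.481, 0.126). The cap hangs within 1 mm of the TCP. Moving above the mouth, then down to the bevel.

servo_tool(linear=[[4, 0.1, 0], [8.8, 0.1, 0], [8.8, 0.1, 2], [8.8, 0.1, 4.5], [8.8, 0.1, 5.2], [8.8, 0.1, 5.5], [8.8, 0.1, 5.7], [8.8, 0.1, 5.9], [8.8, 0.1, 6.0], [8.8, 0.1, 6.0]], dr=[[0, 0, 0], [0, 0, 0], [0, 0, 0], [0, 0, 0], [0, 0, 0], [0, 0, 0], [0, 0, 0], [0, 0, 0], [0, 0, 0], [0, 0, 0]], hand=[0.5, 0.5, 0.5, 0.5, 0.5, 0.5, 0.5, 0.5, 0.5, 0.5])

```text
time_s: 7.68
position: [0.4812, 0.128, 0.172]
tcp_rot: [[-0.03, 1.0, 0.0], [1.0, 0.03, 0.0], [0.0, 0.0, -1.0]]
force: [-0.2, 0.8, -1.2]
finger_gap: 0.169
gripper_force: 59.3
```

servo_tool(linear=[[0, 0, 0.1], [0, 0, 0.2], [0, 0, 0.3], [0, 0, 0.4], [0, 0, 0.5], [0, 0, 0.5]], dr=[[0, 0, 0], [0, 0, 0], [0, 0, 0], [0, 0, 0], [0, 0, 0], [0, 0, 0]], hand=[0.5, 0.5, 0.5, 0.5, 0.5, 0.5])

```text
time_s: 8.43
position: [0.4811, 0.128, 0.1668]
tcp_rot: [[-0.03, 1.0, -0.0], [1.0, 0.03, 0.0], [0.0, -0.0, -1.0]]
force: [0.2, -0.2, -1.2]
finger_gap: 0.171
gripper_force: 59.3
```

servo_tool(linear=[[0, 0, 0.1], [0, 0, 0.2], [0, 0, 0.3], [0, 0, 0.4], [0, 0, 0.4]], dr=[[0, 0, 0], [0, 0, 0], [0, 0, 0], [0, 0, 0], [0, 0, 0]], hand=[0.5, 0.5, 0.5, 0.5, 0.5])

```text
time_s: 9.05
position: [0.4811, 0.128, 0.1628]
tcp_rot: [[-0.031, 1.0, -0.0], [1.0, 0.031, 0.0], [0.0, -0.0, -1.0]]
force: [-0.2, 0.9, -1.0]
finger_gap: 0.169
gripper_force: 59.3
```

servo_tool(linear=[[0, 0, 0.05], [0, 0, 0.1], [0, 0, 0.15], [0, 0, 0.2], [0, 0, 0.2]], dr=[[0, 0, 0], [0, 0, 0], [0, 0, 0], [0, 0, 0], [0, 0, 0]], hand=[0.5, 0.5, 0.5, 0.5, 0.5])

```text
time_s: 9.68
position: [0.4812, 0.128, 0.1609]
tcp_rot: [[-0.03, 1.0, -0.0], [1.0, 0.03, 0.0], [0.0, -0.0, -1.0]]
force: [0.2, 0.1, -0.5]
finger_gap: 0.166
gripper_force: 59.3
```

servo_tool(linear=[[0, 0, 0.05], [0, 0, 0.1], [0, 0, 0.15], [0, 0, 0.15]], dr=[[0, 0, 0], [0, 0, 0], [0, 0, 0], [0, 0, 0]], hand=[0.5, 0.5, 0.5, 0.5])

```text
time_s: 10.18
position: [0.4812, 0.128, 0.1594]
tcp_rot: [[-0.031, 1.0, -0.0], [1.0, 0.031, 0.0], [0.0, -0.0, -1.0]]
force: [1.0, -0.4, -1.2]
finger_gap: 0.171
gripper_force: 59.3
```

servo_tool(linear=[[0, 0, 0.05], [0, 0, 0.1], [0, 0, 0.15], [0, 0, 0.15]], dr=[[0, 0, 0], [0, 0, 0], [0, 0, 0], [0, 0, 0]], hand=[0.5, 0.5, 0.5, 0.5])

```text
time_s: 10.68
position: [0.4812, 0.128, 0.1579]
tcp_rot: [[-0.031, 1.0, 0.0], [1.0, 0.031, 0.0], [0.0, 0.0, -1.0]]
force: [0.0, -0.2, -0.4]
finger_gap: 0.171
gripper_force: 59.3
```

servo_tool(linear=[[0, 0, 0.05], [0, 0, 0.1], [0, 0, 0.15], [0, 0, 0.2], [0, 0, 0.2]], dr=[[0, 0, 0], [0, 0, 0], [0, 0, 0], [0, 0, 0], [0, 0, 0]], hand=[0.5, 0.5, 0.5, 0.5, 0.5])

```text
time_s: 11.3
position: [0.4812, 0.128, 0.1559]
tcp_rot: [[-0.031, 1.0, -0.0], [1.0, 0.031, 0.0], [0.0, -0.0, -1.0]]
force: [-0.1, -0.1, -1.2]
finger_gap: 0.17
gripper_force: 59.3
```

servo_tool(linear=[[0, 0, 0.05], [0, 0, 0.1], [0, 0, 0.15], [0, 0, 0.2], [0, 0, 0.25], [0, 0, 0.25]], dr=[[0, 0, 0], [0, 0, 0], [0, 0, 0], [0, 0, 0], [0, 0, 0], [0, 0, 0]], hand=[0.5, 0.5, 0.5, 0.5, 0.5, 0.5])

```text
time_s: 12.05
position: [0.4812, 0.128, 0.1534]
tcp_rot: [[-0.03, 1.0, -0.0], [1.0, 0.03, 0.0], [0.0, -0.0, -1.0]]
force: [-1.2, -0.2, -1.1]
finger_gap: 0.168
gripper_force: 59.3
```

No contact yet, 7 mm below the first expected rest. I'll spend the last picture on checking it.

```bash
python3 - <<'E'
from h import *
snap('scene','s5');snap('wrist','w5')
z=cv2.resize(cv2.imread('pics/s5.png')[130:260,300:430],(390,390),interpolation=2)
w=cv2.resize(cv2.imread('pics/w5.png')[60:380,120:440],(390,390),interpolation=2)
cv2.imwrite('pics/z6.png',cv2.convertScaleAbs(np.hstack([z,w]),alpha=1.4,beta=10))
i,f=info('scene');R=np.array(i['orientation']);o=np.array(i['origin'])
for p in [(.481,.127,.155),(.481,.127,.181),(.481,.127,.121),(.481,.127,.142)]:
    q=R.T@(np.array(p)-o); s=np.array([q[0],-q[1]])/-q[2]; s=s*(1+i['k1']*(s@s)); print(p,((s*f+[i['cx'],i['cy']]-[300,130])*3).round())
E
```

```text
(0.481, 0.127, 0.155) [185. 181.]
(0.481, 0.127, 0.181) [190. 159.]
(0.481, 0.127, 0.121) [178. 210.]
(0.481, 0.127, 0.142) [182. 193.]
```

View pics/z6.png

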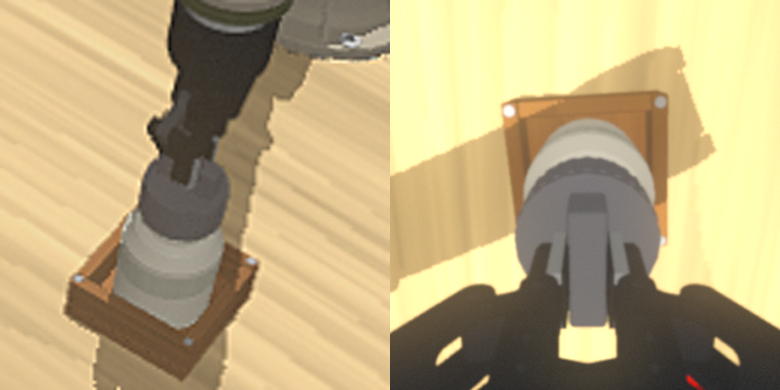

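The view shows the cap level on the neck and low over the shoulder, so it fell straight into a thread entry. Continuing down to feel the floor.

servo_tool(linear=[[0, 0, 0.05], [0, 0, 0.1], [0, 0, 0.15], [0, 0, 0.2], [0, 0, 0.25], [0, 0, 0.25]], dr=[[0, 0, 0], [0, 0, 0], [0, 0, 0], [0, 0, 0], [0, 0, 0], [0, 0, 0]], hand=[0.5, 0.5, 0.5, 0.5, 0.5, 0.5])

```text
time_s: 12.9
position: [0.4812, 0.128, 0.1509]
tcp_rot: [[-0.031, 1.0, -0.0], [1.0, 0.031, 0.0], [0.0, -0.0, -1.0]]
force: [0.5, -0.3, -2.1]
finger_gap: 0.171
gripper_force: 59.3
```

servo_tool(linear=[[0, 0, 0.04], [0, 0, 0.08], [0, 0, 0.12], [0, 0, 0.12]], dr=[[0, 0, 0], [0, 0, 0], [0, 0, 0], [0, 0, 0]], hand=[0.5, 0.5, 0.5, 0.5])

```text
time_s: 13.4
position: [0.4813, 0.1281, 0.1503]
tcp_rot: [[-0.031, 1.0, 0.0], [1.0, 0.031, -0.0], [-0.0, 0.0, -1.0]]
force: [-2.4, -0.8, 5.1]
finger_gap: 0.167
gripper_force: 60.1
```

Contact at TCP z = 0.1503, as predicted for the entry. Winding clockwise gently.

servo_tool(linear=[[0, 0, 0], [0, 0, 0], [0, 0, 0.02], [0, 0, 0.04], [0, 0, 0.06], [0, 0, 0.06]], dr=[[0, 0, 4], [0, 0, 8], [0, 0, 12], [0, 0, 16], [0, 0, 20], [0, 0, 20]], hand=[0.5, 0.5, 0.5, 0.5, 0.5, 0.5])

```text
time_s: 14.15
position: [0.482, 0.1285, 0.1499]
tcp_rot: [[0.313, 0.95, 0.002], [0.95, -0.313, 0.001], [0.001, 0.002, -1.0]]
force: [1.1, 1.0, 4.1]
finger_gap: 0.167
gripper_force: 60.0
```

```bash
python3 -c "
from h import *
s=sensors.read_state();print(s['force'],s['torque'],s['position'])"
```

```text
[1.05117157 1.00056256 4.09370957] [ 0.22309626 -0.25593622 -0.05687284] [0.48195373 0.12849084 0.14990547]
```

servo_tool(linear=[[0, 0, 0.02], [0, 0, 0.05], [0, 0, 0.08], [0, 0, 0.11], [0, 0, 0.14], [0, 0, 0.14]], dr=[[0, 0, 4], [0, 0, 8], [0, 0, 12], [0, 0, 16], [0, 0, 20], [0, 0, 20]], hand=[0.5, 0.5, 0.5, 0.5, 0.5, 0.5])

```text
time_s: 14.9
position: [0.4814, 0.128, 0.1478]
tcp_rot: [[0.618, 0.786, 0.001], [0.786, -0.618, 0.0], [0.0, 0.0, -1.0]]
force: [1.3, -0.5, 2.3]
finger_gap: 0.169
gripper_force: 59.6
```

```bash
python3 -c "
from h import *
s=sensors.read_state();print(s['force'],s['torque'],s['position'])"
```

```text
[ 1.2893478  -0.47720087  2.25086344] [ 0.08588601 -0.32454479 -0.04071102] [0.48142292 0.12801442 0.14783565]
```

servo_tool(linear=[[0, 0, 0.03], [0, 0, 0.06], [0, 0, 0.1], [0, 0, 0.13], [0, 0, 0.13]], dr=[[0, 0, 3], [0, 0, 6], [0, 0, 9], [0, 0, 12], [0, 0, 12]], hand=[0.5, 0.5, 0.5, 0.5, 0.5])

```text
time_s: 15.52
position: [0.4815, 0.1278, 0.1465]
tcp_rot: [[0.767, 0.641, 0.001], [0.641, -0.767, -0.0], [0.0, 0.0, -1.0]]
force: [1.1, -0.4, 0.0]
finger_gap: 0.169
gripper_force: 59.5
```

```bash
python3 -c "
from h import *
s=sensors.read_state();print(s['force'],s['torque'],s['position'])"
```

```text
[ 1.08210555 -0.42743701  0.03622138] [-0.14077788 -0.47784327  0.00597687] [0.48146077 0.12781314 0.14648577]
```

servo_tool(linear=[[0, 0, 0.02], [0, 0, 0.03], [0, 0, 0.04], [0, 0, 0.04]], dr=[[0, 0, 3], [0, 0, 6], [0, 0, 8], [0, 0, 8]], hand=[0.5, 0.5, 0.5, 0.5])

```text
time_s: 16.02
position: [0.4823, 0.1273, 0.1465]
tcp_rot: [[0.85, 0.527, 0.002], [0.527, -0.85, -0.001], [0.002, 0.002, -1.0]]
force: [4.7, -4.1, 1.2]
finger_gap: 0.17
gripper_force: 60.7
```

```bash
python3 -c "
from h import *
s=sensors.read_state();print(s['force'],s['torque'],s['position'])"
```

```text
[ 4.72451083 -4.14088986  1.17702666] [-0.7411566  -1.21847886  0.67284452] [0.48228096 0.12729257 0.14645822]
```

The end stop is felt (torque 0.67 N·m, 60° turned, z at the predicted home height). Easing the twist by 1°, releasing and backing off.

servo_tool(linear=[[0, 0, 0], [0, 0, 0], [0, 0, 0], [0, 0, 0], [0, 0, 0], [0, 0, 0], [0, 0, -3], [0, 0, -7], [0, 0, -10], [0, 0, -10]], dr=[[0, 0, -1], [0, 0, -1], [0, 0, -1], [0, 0, -1], [0, 0, -1], [0, 0, -1], [0, 0, -1], [0, 0, -1], [0, 0, -1], [0, 0, -1]], hand=[0.5, 2, 3, 4, 4, 4, 4, 4, 4, 4])

```text
time_s: 17.27
position: [0.4824, 0.1286, 0.2486]
tcp_rot: [[0.841, 0.541, 0.005], [0.541, -0.841, 0.001], [0.004, 0.002, -1.0]]
force: [0.2, 0.1, -0.6]
finger_gap: 0.469
gripper_force: 0.0
```

```bash
python3 - <<'E'
from h import *
s=sensors.read_state();print(s['force'],s['position'],s['finger_gap'])
for n in('wrist','scene'):
    im,c=snap(n,n+'f'); a=im.astype(int)
    m=((a.max(2)-a.min(2)<25)&(a.max(2)>45)&(a.max(2)<125)).astype(np.uint8)
    i,f=c;R=np.array(i['orientation']);o=np.array(i['origin'])
    def pr(p):
        q=R.T@(np.array(p)-o);t=np.array([q[0],-q[1]])/-q[2];t=t*(1+i['k1']*(t@t));return t*f+[i['cx'],i['cy']]
    p0=pr((.4815,.128,.148));print(n,'pred cap top',p0,'bar top',pr((.4815,.128,.174)))
    k,l,st,ce=cv2.connectedComponentsWithStats(m)
    for j in np.argsort(-st[1:,4])[:5]+1: print(st[j],ce[j].round(1))
E
```

```text
[ 0.17025152  0.09236725 -0.64539774] [0.48242751 0.12859039 0.24857243] 0.46943421616145337
wrist pred cap top [281.40251326 206.59726692] bar top [281.4308313  215.49546817]
[ 246  165   74   82 4715] [282.6 204.2]
[  66  252  176  107 3530] [178.7 310.4]
[ 234  295  227   76 2831] [358.9 326.3]
[326 253  24  44 469] [337.1 274.7]
[254 150  58  20 277] [282.9 156.1]
scene pred cap top [361.31211861 192.81796927] bar top [363.01346181 185.27980247]
[  188     0   335   150 17373] [378.3  40.5]
[    0   191   285   229 15177] [147.1 333. ]
[   0   57  121   86 2483] [ 62.6 105.9]
[ 338  177   38   63 1614] [357.7 209.6]
[532   5  28  49 846] [549.3  30. ]
```

```bash
python3 -c "
from bench import env
print(env.close_job())"
```

```text
the job is handed in; nothing more can be done
None
```

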